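# Load the bench mixer and shift its gear lever through the H gate

## Task

First draw the mixer's gear lever back from the far left slot to neutral (the cross slot of the H gate) and leave it there. Then pull the larger bottle straight up out of its light stand without tipping or carrying off the stand, and set it gently down, upright, on the mixer's round loading plate. Last, take the lever across neutral to the right and push it fully forward into the far right slot; let go, and leave the small bottle, its stand and the beaker undisturbed.

Things in the scene. Friction and masses are not known exactly. Their poses are not given: they have to be found in the camera images.
- pivot (a point): Centre of the gear lever's ball pivot, inside the left part of the mixer, 20 mm above the worktop; fixed. Axes are the mixer's: x away from the robot (far, forward), y left, z up. The mixer is a fixed grey bench unit 136 (x) by 236 mm (y), its base top 36 mm above the worktop; a white turret 90 by 96 mm stands over the pivot.
- gate (a point): Centre of the steel H gate, on its top face, 57 mm straight above the pivot. Two slots along x, 16 mm wide, centred 16.5 mm left and right of here, joined half-way by the 16 mm wide neutral cross slot along y. The lever's stem (10 mm thick) really stops on the gate: it crosses only with the shift joint within about 0.05 rad of 0; the tongues' corners are rounded by 3 mm.
- knob (a point): Centre of the black ball, 32 mm wide, on the lever, 145 mm from the pivot. In the pivot's axes it is at x = 0.145 cos(select) sin(shift), y = -0.145 sin(select), z = 0.145 cos(select) cos(shift) (m). Below it an 18 mm wide collar reaches 22 mm down, then the stem. Grip or push it: it moves with about 1 N and stays where it is left.
- shift (a joint): Gear lever angle forward (away from the robot, mixer's +x), rad, from -0.30 (end of the near slots) through 0 (neutral) to +0.30 (end of the far slots). There is no stop or catch at neutral. Starts at 0.20 to 0.29.
- select (a joint): Gear lever angle to the right (mixer's -y), rad: about -0.30 in the left slots, +0.30 in the right slots, ends at -0.30 and +0.30. Starts at about -0.29 (left).
- plate (a point): Centre of the upper face of the mixer's round loading plate, in the right part of the mixer, 40 mm above the worktop and 130 mm to the right (mixer's -y) of the pivot. Axes as the mixer's. The face is flat, 72 mm in diameter inside, with a rim 3 mm thick that stands 10 mm above it.
- bottle_mid (a point): Middle (half-way up) of the larger bottle: round, straight-sided, closed, 46 mm wide and 118 mm tall with its screw cap, about 0.12 kg; z along its axis. Its foot is 59 mm below this point and rests in the wide stand, 4 mm above the worktop. The body keeps its full width up to 23 mm above this point; then come shoulder and cap.
- stand_wide: Light (50 g) loose white plastic stand that holds the larger bottle: a round foot 68 mm wide and 4 mm thick with an upright sleeve, 51 mm inside, 57 mm outside, its rim 36 mm above the worktop. Origin at the centre of its underside, z up.
- stand_narrow: A similar light loose stand with a narrower sleeve (35 mm inside, 41 mm outside, rim 36 mm above the worktop, foot 68 mm wide) that holds the small bottle; not to be disturbed. Origin at the centre of its underside.
- drop_mid (a point): Middle of the small dropper bottle (30 mm in diameter, 78 mm tall) standing in the narrow stand; not to be disturbed.
- beaker_mid (a point): Middle of the empty beaker (59 mm wide, 82 mm tall) standing loose to the right of the mixer; not to be disturbed.
Mind the look-alikes: they are no part of the job. Leave any black look-alike of the stand_wide alone.

How it is judged:
By the outcome, as a careful person would: the job done as asked, in the order asked, and still so for the second after the job is handed in, with the robot touching nothing.
It also fails if it takes over 64 s, if anything falls off the work surface, if the arm or the gripper's body presses on something with over 40 N, if the wrist force passes 120 N, or if a joint passes its speed limit or range.

## Robot

A 7-joint arm with a two-finger parallel gripper is mounted at the origin on a cart in front of the work surface, level with it; the furniture and walls round the work are solid. World frame = base frame: x ahead of the robot, y to its left, z up, the work surface at z = 0. Lengths are in m, angles in rad, forces in N, time in s.
With the tool pointing down it reaches from about 0.425 to 1.025 m from the base axis. Payload 3.6 kg.
Tool frame: the origin (TCP) lies midway between the tips of the shut fingers; the grasp point (between the pads) lies bot.hold_point_z behind it (bot.hold_point_z is the distance from the TCP to the grasp point, in m); z points along the fingers, y is the line along which they close (so a half turn about z gives the same grasp; the last joint's range is limited). The gripper opens to 85 mm and grips with 20 to 120 N. Pads are 22 mm wide; open, the fingers measure 114 mm over their backs; the gripper's body (76 mm by 85 mm) begins 54 mm behind the grasp point. The pads swing forward as they close: fully open they stand 13 mm farther back than shut.
Start: joints at [1.105, 0.591, 0.048, 1.609, -0.033, 0.943, -0.034], TCP at [0.263, -0.675, 0.197] pointing down, gripper open.
Joint ranges: [-2.69, 2.69], [-0.47, 2.24], [-1.27, 1.36], [0.19, 2.51], [-1.53, 4.68], [0.08, 2.07], [-3.09, 3.09]. Speed limits (rad/s): [2.57, 2.57, 3.14, 3.14, 3.14, 3.14, 3.14].

## Interface

Orientations are given as [roll, pitch, yaw] about the fixed x, y, z axes, in that order (R = Rz(yaw) Ry(pitch) Rx(roll)).
In Python, from rig import readout, cams, workorder, spotter, bot gives the robot as it stands. The module is installed in compiled form; this text tells all that it offers.
- The arm moves only by the tool step_arm, never from a script. Its arguments are lists of equal length, an entry for each row: "grip": the gripper's target within -1 to 1 (shut at 1, half-way at 0, fully open at -1); "delta_pos": the shift along the tool's x, y, z in m, a list of three; "roll": the turn about the tool's z in rad. A call has 1 to 5 rows; each row is the pose to reach, as a shift and turn from the pose commanded when the call began, along the tool's axes at that moment; what a row does not reach only later rows make up. A row lasts 1/12 s, in which the tool goes at most 41.7 mm and 7.16 degrees, less where a joint would pass 70% of its speed; a pose out of reach is approached as far as the arm can. A call with a gripper value outside its range is refused whole. The fingers move at their own pace and stop on an object; "force" is the grip in N (left out, the last holds). Time passes only in rows, so rows that repeat a pose let the fingers close. It gives the time, the measured TCP pose, the force, the opening and the grip force at its end, in the units of the state.
- readout.get_state(): the state, without advancing time (a new reading comes with each control period).
- cams.read_camera(name): name is "side" or "top" or "wrist"; returns (picture, depth): 480x640x3 uint8, red, green, blue; 480x640 float32, m along the optical axis (not along the pixel's ray), 0 where there is no reading.
- cams.camera_model(name): a dict with "fx", "fy", "cx", "cy" (pixels), "D" ([k1, k2, p1, p2, k3] as OpenCV has them; the pictures are not rectified), "R" (3x3) and "t" (3): a world point X has camera coordinates R X + t. Camera axes: x right, y down, z forward; pixel columns grow to the right and rows downward; lengths in m; the calibration is good to about 2 mm. A picture is of the moment at which its call begins: read the wrist's pose just before it. camera_model takes no time and is no camera call; for the wrist camera it gives the pose at the moment of the call.
- workorder.job_done(): hands the job in; it is judged then, once.
Trained networks look in the newest picture that a camera, given by its name, has taken for a name from the list of things; names that differ only in an ending like _2 or _b are one class to them, and where a whole thing is asked for, a point or a joint stands for the part that bears it (a point fixed in the world has none). Each returns a list of dicts, best first, with "score" (0 to 1); they miss things now and then, are a little off and sometimes report something else, mostly with a low value. They report only what shows in the picture. A call takes as long as a camera call. They do not tell look-alikes from the thing itself.
- spotter.look_for(name, camera): "bbox" ([left, top, right, bottom] in pixels, round what is visible of it).
- spotter.tip_of(name, camera): "at" ([column, row] in pixels: a listed point, or the origin of a listed thing).
The state is a dict: "t": time; "joint_positions": joint angles; "qvel": joint speeds; "effort": joint torques, N m; "ee_pos": TCP position; "tcp_rot": TCP orientation; "ft_force": force on the tool from outside, world axes, zero at the start; "moment": the same for the moment, N m; "opening": finger opening in m; "grip_force": force on a finger pad.
Only numpy, scipy, OpenCV 4.12 (cv2) and the standard library are available. Lean on these libraries where they do the work, as an engineer would, in place of code of your own. Each camera call takes 0.05 s, during which the arm holds its last target. There are 200 camera calls.

## Working session

There is one attempt and no reset: what is moved stays moved. The work goes in short steps, Python scripts to look and compute and a tool call to move; the robot and the scene stay as the last step left them, time stands still between calls to the robot, and variables do not carry over. Pictures are saved under pics/ and viewed, at most 10 in all, crops included, and the job is handed in when it is done.

Besides the shell and the picture viewer there is one more tool, called after "Request:" as a command line: name --pt "numbers of a row" for each row, then --argument value for the rest. step_arm: Moves the arm, as the interface text tells. Its arguments: {"type":"object","properties":{"grip":{"type":"array"},"delta_pos":{"type":"array"},"roll":{"type":"array"},"force":{"type":"number"}},"required":["grip","delta_pos","roll"]}

```bash
mkdir -p pics; cat > h.py <<'E'
import numpy as np, cv2
from rig import readout, cams, workorder, spotter, bot
def ray(cam,px):
    m=cams.camera_model(cam);K=np.array([[m['fx'],0,m['cx']],[0,m['fy'],m['cy']],[0,0,1]])
    p=cv2.undistortPoints(np.array([[px]],float),K,np.array(m['D'],float))[0,0]
    R=np.array(m['R']);t=np.array(m['t']);return -R.T@t, R.T@np.array([p[0],p[1],1.])
def atz(cam,px,z):
    c,d=ray(cam,px);return c+d*(z-c[2])/d[2]
def depthpt(cam,px,dep):
    c,d=ray(cam,px);u,v=int(round(px[0])),int(round(px[1]));w=dep[max(v-2,0):v+3,max(u-2,0):u+3];w=w[w>0]
    return c+d*np.median(w) if w.size else None
E
cat > a.py <<'E'
from h import *
np.set_printoptions(precision=4,suppress=True)
s=readout.get_state();print(s['t'],s['ee_pos'],s['tcp_rot'],s['opening'],bot.hold_point_z)
for c in ['top','side']:
    im,d=cams.read_camera(c);cv2.imwrite(f'pics/{c}0.png',im[:,:,::-1]);np.save(f'{c}d.npy',d)
    print(c,ray(c,(320,240)))
    for n in ['pivot','gate','knob','plate','bottle_mid','stand_wide','stand_narrow','drop_mid','beaker_mid']:
        for r in spotter.tip_of(n,c)[:3]:
            print(n,np.array(r['at']),round(r['score'],2),depthpt(c,r['at'],d))
E
python3 a.py
```

```text
0.0 [ 0.263  -0.6746  0.1959] [-3.1394  0.0001  0.3718] 0.08527230987265011 0.0187
top (array([ 0.4019, -0.1985,  0.9514]), array([ 0.1421, -0.0467, -0.9888]))
pivot [285.2 297.6] 0.63 [ 0.4203 -0.1814  0.1219]
gate [253.2 196.8] 0.63 [ 0.6051 -0.114   0.0689]
knob [229.5 161.1] 0.66 [ 0.6418 -0.0812  0.1664]
plate [320.8 209.4] 0.84 [ 0.5921 -0.2414  0.0402]
stand_wide [286.1 298.6] 0.86 [ 0.4186 -0.183   0.1218]
stand_wide [377.9 264.7] 0.8 [ 0.4928 -0.3588  0.005 ]
stand_narrow [231.5 285.6] 0.9 [ 0.4403 -0.0817  0.0608]
drop_mid [230.6 284.7] 0.56 [ 0.4418 -0.0804  0.0641]
beaker_mid [409.3 202.9] 0.97 [ 0.6145 -0.4157  0.0277]
side (array([0.2937, 0.5101, 0.5597]), array([ 0.2603, -0.8311, -0.4915]))
gate [249.6 292.9] 0.82 [ 0.6139 -0.1211  0.0696]
knob [209.6 261.8] 0.67 [ 0.6435 -0.0618  0.1603]
plate [286.  273.4] 0.65 [ 0.594  -0.2358  0.0388]
bottle_mid [368.4 293.1] 0.97 [ 0.4244 -0.1574  0.0797]
stand_wide [354. 262.] 0.79 [ 0.4892 -0.3323  0.0222]
stand_wide [368.6 323.4] 0.56 [ 0.4214 -0.1523  0.0234]
stand_narrow [345.1 367.2] 0.67 [ 0.4356 -0.054   0.013 ]
drop_mid [342.9 344.9] 0.55 [ 0.4401 -0.0578  0.0524]
beaker_mid [311.2 227.5] 0.85 [ 0.5922 -0.3847  0.0574]
```

View pics/top0.png

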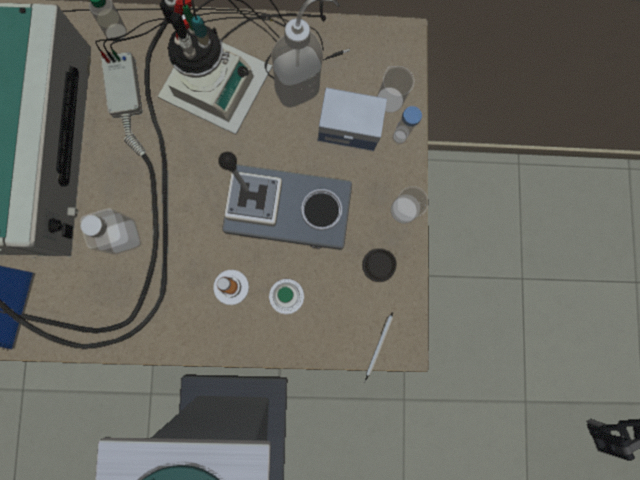

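View pics/side0.png

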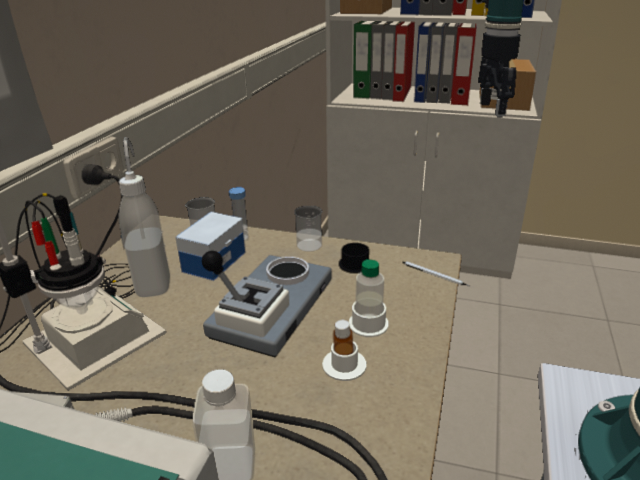

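Top view candidates for the larger bottle and its stand are the green cap at (286,296) in a white stand, the brown dropper bottle at (231,286) in a narrow white stand, and the black look-alike stand at (379,265), which is empty. The reagent bottle at (110,230) and the vials are clutter. I choose the green-capped bottle at (286,296). The knob is at (228,160), the gate at (255,198) and the plate at (321,209).

```bash
cat > b.py <<'E'
from h import *
np.set_printoptions(precision=4,suppress=True)
def tri(p,q):
    a,u=ray('top',p);b,v=ray('side',q);A=np.stack([u,-v],1);s=np.linalg.lstsq(A,b-a,rcond=None)[0]
    x,y=a+u*s[0],b+v*s[1];return (x+y)/2,np.linalg.norm(x-y)
T=cv2.imread('pics/top0.png');S=cv2.imread('pics/side0.png');d=np.load('topd.npy')
# world cloud of top view
m=cams.camera_model('top');K=np.array([[m['fx'],0,m['cx']],[0,m['fy'],m['cy']],[0,0,1]])
vu=np.indices(d.shape).reshape(2,-1)[::-1].T.astype(float)
p=cv2.undistortPoints(vu[:,None],K,np.array(m['D'],float))[:,0]
X=(np.c_[p,np.ones(len(p))]*d.reshape(-1,1)-np.array(m['t']))@np.array(m['R'])
def sel(c,r,z0,z1): return X[(np.hypot(X[:,0]-c[0],X[:,1]-c[1])<r)&(X[:,2]>z0)&(X[:,2]<z1)&(d.ravel()>0)]
def rect(P): 
    (c,w,a)=cv2.minAreaRect(P[:,:2].astype(np.float32)*1000);return np.array(c)/1000,w,a
print('turret',rect(sel((.605,-.114),.08,.055,.1)),'base',rect(sel((.6,-.18),.16,.03,.05)))
k=sel((.64,-.08),.03,.13,.19)
print('knob n',len(k),k.max(0),k.min(0), np.median(k,0))
print('knob tri',tri((228.5,160.5),(212,263)),'spot',tri((229.5,161.1),(209.6,261.8)))
print('gate',atz('top',(253.2,196.8),.077),'side',atz('side',(249.6,292.9),.077))
print('plate',atz('top',(320.8,209.4),.04),'side',atz('side',(286,273.4),.04))
b=sel((.42,-.18),.03,.11,.135);print('cap',len(b),b.mean(0),b.max(0)-b.min(0))
b=sel((.42,-.18),.05,.03,.04);print('rim',cv2.minEnclosingCircle(b[:,:2].astype(np.float32)))
b=sel((.42,-.18),.05,.002,.008);print('foot',cv2.minEnclosingCircle(b[:,:2].astype(np.float32)))
C=np.hstack([cv2.resize(T[140:320,200:400],(400,360)),cv2.resize(S[220:400,190:400],(400,343))[:343] if 0 else cv2.resize(S[220:400,190:390],(400,360))])
cv2.imwrite('pics/crop1.png',C)
E
python3 b.py
```

```text
turret (array([ 0.6064, -0.1125]), (96.24090576171875, 90.83946990966797), 83.97046661376953) base (array([ 0.5801, -0.1853]), (265.9358215332031, 265.2561950683594), 23.478931427001953)
knob n 302 [ 0.6623 -0.0605  0.1721] [ 0.6312 -0.0908  0.1302] [ 0.6426 -0.0783  0.1639]
knob tri (array([ 0.6486, -0.0767,  0.1483]), np.float64(0.0004575099827645211)) spot (array([ 0.65  , -0.0776,  0.1489]), np.float64(0.005792360255433356))
gate [ 0.6033 -0.1148  0.077 ] side [ 0.6091 -0.1117  0.077 ]
plate [ 0.5922 -0.2414  0.04  ] side [ 0.5933 -0.2341  0.04  ]
cap 207 [ 0.4266 -0.1804  0.1219] [0.0271 0.0258 0.0132]
rim ((0.4265395700931549, -0.1802595555782318), 0.02843097783625126)
foot ((0.4201030433177948, -0.18005603551864624), 0.04991108924150467)
```

View pics/crop1.png

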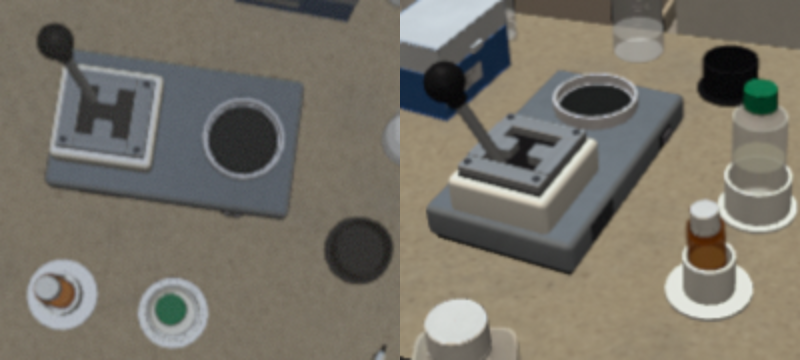

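The crop confirms the choice: green cap in the white wide stand, with the black look-alike separate. The turret rectangle gives a pivot at (0.606,-0.1125) and a yaw of -0.105. That puts the plate at (0.593,-0.242), which matches the spotted point.

Request:
step_arm --grip '[-1, -1, -1, -1, -1]' --pt "0.03 -0.02 -0.05" --pt "0.06 -0.045 -0.055" --pt "0.095 -0.07 -0.055" --pt "0.125 -0.09 -0.055" --pt "0.16 -0.115 -0.055" --roll '[0, 0, 0, 0, 0]'

```text
t: 1.42
ee_pos: [0.3665, -0.5172, 0.2531]
tcp_rot: [3.139, -0.001, 0.371]
ft_force: [1.8, -0.0, 0.2]
opening: 0.0853
grip_force: 0.0
```

Request:
step_arm --grip '[-1, -1, -1, -1, -1]' --pt "0.03 -0.02 0" --pt "0.06 -0.045 0" --pt "0.095 -0.07 0" --pt "0.125 -0.09 0" --pt "0.16 -0.115 0" --roll '[0, 0, 0, 0, 0]'

```text
t: 1.83
ee_pos: [0.4725, -0.3531, 0.2523]
tcp_rot: [3.141, -0.0, 0.371]
ft_force: [1.2, -0.7, 0.4]
opening: 0.085
grip_force: 0.0
```

Request:
step_arm --grip '[-1, -1, -1, -1, -1]' --pt "0.026 -0.019 0" --pt "0.052 -0.038 0" --pt "0.078 -0.056 0" --pt "0.104 -0.075 0" --pt "0.13 -0.094 0" --roll '[0, 0, 0, 0, 0]'

```text
t: 2.25
ee_pos: [0.5597, -0.2178, 0.2523]
tcp_rot: [3.141, -0.0, 0.372]
ft_force: [-0.2, -0.3, -0.0]
opening: 0.0855
grip_force: 0.0
```

Request:
step_arm --grip '[-1, -1, -1, -1, -1]' --pt "0.026 -0.019 0" --pt "0.052 -0.038 0" --pt "0.078 -0.056 0" --pt "0.104 -0.075 0" --pt "0.13 -0.094 0" --roll '[-0.11, -0.22, -0.33, -0.44, -0.55]'

```text
t: 2.67
ee_pos: [0.6466, -0.0831, 0.2522]
tcp_rot: [3.141, 0.0, 0.927]
ft_force: [0.5, -1.0, -0.2]
opening: 0.0857
grip_force: 0.0
```

Request:
step_arm --grip '[-1, -1, -1, -1, -1]' --pt "0 0 0" --pt "0 0 0" --pt "0 0 0" --pt "0 0 0" --pt "0 0 0" --roll '[-0.11, -0.22, -0.33, -0.44, -0.545]'

```text
t: 3.08
ee_pos: [0.6459, -0.0844, 0.2519]
tcp_rot: [-3.142, 0.0, 1.472]
ft_force: [-0.5, -0.2, 0.6]
opening: 0.0853
grip_force: 0.0
```

```bash
cat > c.py <<'E'
from h import *
import sys
np.set_printoptions(precision=4,suppress=True)
s=readout.get_state();print(s['t'],s['ee_pos'],s['tcp_rot'],s['joint_positions'])
im,d=cams.read_camera('wrist');cv2.imwrite(f'pics/{sys.argv[1]}.png',im[:,:,::-1]);np.save('wd.npy',d)
for n in sys.argv[2:]:
    for r in spotter.tip_of(n,'wrist')[:2]: print(n,np.array(r['at']),round(r['score'],2),depthpt('wrist',r['at'],d),ray('wrist',r['at']))
E
python3 c.py w1 knob gate
```

```text
3.0833 [ 0.6459 -0.0844  0.2519] [-3.1416  0.0002  1.4721] [ 0.3015  0.462  -0.3443  1.7192  0.181   0.9917 -0.2076]
knob [318.4 215.6] 0.7 [ 0.651  -0.0693  0.1684] (array([ 0.6545, -0.0026,  0.4291]), array([-0.013 , -0.2484, -0.9715]))
gate [279.4 237.6] 0.73 [ 0.6058 -0.1145  0.0683] (array([ 0.6546, -0.0026,  0.4291]), array([-0.1288, -0.2951, -0.9518]))
```

Request:
step_arm --grip '[-1, -1, -1, -1, -1]' --pt "0.011 0.0035 0.03" --pt "0.011 0.0035 0.06" --pt "0.011 0.0035 0.09" --pt "0.011 0.0035 0.118" --pt "0.011 0.0035 0.118" --roll '[0, 0, 0, 0, 0]'

```text
t: 3.65
ee_pos: [0.6457, -0.074, 0.1282]
tcp_rot: [-3.13, 0.001, 1.465]
ft_force: [-0.0, -0.4, -1.6]
opening: 0.0854
grip_force: 0.0
```

Request:
step_arm --grip '[0.0, 0.2, 0.6, 0.6, 0.6]' --pt "0 0 0" --pt "0 0 0" --pt "0 0 0" --pt "0 0 0" --pt "0 0 0" --roll '[0, 0, 0, 0, 0]' --force 20

```text
t: 4.07
ee_pos: [0.6517, -0.0739, 0.1357]
tcp_rot: [3.139, -0.0, 1.466]
ft_force: [0.2, -0.3, -0.5]
opening: 0.0256
grip_force: 0.0
```

Request:
step_arm --grip '[1, 1, 1, 1, 1]' --pt "0 0 0" --pt "0 0 0" --pt "0 0 0" --pt "0 0 0" --pt "0 0 0" --roll '[0, 0, 0, 0, 0]'

```text
t: 4.48
ee_pos: [0.6513, -0.0736, 0.1345]
tcp_rot: [3.14, -0.0, 1.467]
ft_force: [0.4, 0.6, 2.9]
opening: -0.0
grip_force: 1.5
```

```bash
python3 c.py w2 knob gate; python3 - <<'E'
from h import *
im,d=cams.read_camera('side');cv2.imwrite('pics/s2.png',np.hstack([cv2.resize(im[180:360,140:340,::-1],(400,360)),cv2.resize(cv2.imread('pics/w2.png'),(400,300),interpolation=cv2.INTER_AREA)[:,:].copy() if 0 else cv2.resize(cv2.imread('pics/w2.png')[60:420,120:520],(400,360))]))
E
```

```text
4.4833 [ 0.6513 -0.0736  0.1345] [ 3.14   -0.0003  1.4669] [ 0.256   0.5897 -0.31    1.8124  0.2446  0.7753 -0.2843]
knob [315.2 298.9] 0.9 [ 0.6531 -0.0619  0.1768] (array([0.6596, 0.0085, 0.3117]), array([-0.0433, -0.4683, -0.8969]))
gate [258.8 298. ] 0.81 [ 0.6052 -0.1131  0.0686] (array([0.6596, 0.0085, 0.3117]), array([-0.2009, -0.4496, -0.8981]))
```

View pics/s2.png

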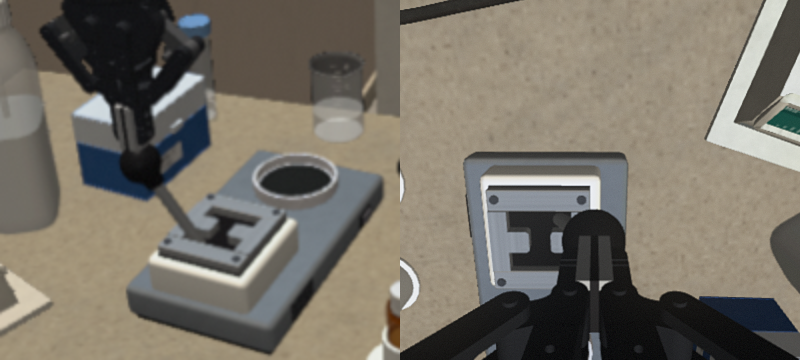

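```bash
python3 - <<'E'
from h import *
np.set_printoptions(precision=4,suppress=True)
def proj(c,X):
    m=cams.camera_model(c);K=np.array([[m['fx'],0,m['cx']],[0,m['fy'],m['cy']],[0,0,1]])
    return cv2.projectPoints(np.array([X],float),cv2.Rodrigues(np.array(m['R']))[0],np.array(m['t'],float),K,np.array(m['D'],float))[0].ravel()
s=readout.get_state();p=np.array(s['ee_pos']);print(p)
for X in [p,p+[0,0,.02],p+[0,0,.05],np.array([.65,-.074,.153]),np.array([.6486,-.0767,.1483])]: print(X,proj('side',X),proj('wrist',X),proj('top',X))
im,d=cams.read_camera('side')
for r in spotter.tip_of('knob','side')+spotter.look_for('knob','side'):print(r)
for px in [(210,264),(206,256),(204,250),(203,242),(203,235)]: print(px,depthpt('side',px,d))
w=np.load('wd.npy')
for px in [(315,275),(315,285),(315,299),(315,315),(315,340)]: print(px,depthpt('wrist',px,w))
o=np.hstack([cv2.resize(im[220:300,170:250],(400,400),interpolation=cv2.INTER_CUBIC)[:,:,::-1],cv2.resize(cv2.imread('pics/w2.png')[230:350,255:375],(400,400))]);cv2.imwrite('pics/s3.png',np.clip(o*2.0,0,255).astype('uint8'))
E
```

```text
[ 0.6514 -0.0735  0.1344]
[ 0.6514 -0.0735  0.1344] [210.6416 271.6192] [313.8262 281.6745] [227.7441 161.1522]
[ 0.6514 -0.0735  0.1544] [208.9775 260.3984] [313.9   298.879] [226.1263 157.5887]
[ 0.6514 -0.0735  0.1844] [206.4151 243.0181] [314.0463 332.9741] [223.5486 151.9101]
[ 0.65  -0.074  0.153] [210.0814 261.1615] [311.2773 298.7413] [226.5231 158.6441]
[ 0.6486 -0.0767  0.1483] [212.1258 263.0291] [309.1653 299.3882] [228.4548 160.3476]
{'at': [211.9, 261.6], 'score': 0.78}
(210, 264) [ 0.6437 -0.0624  0.156 ]
(206, 256) [ 0.6507 -0.0659  0.1667]
(204, 250) [ 0.6503 -0.0623  0.1791]
(203, 242) [ 0.6499 -0.0623  0.1925]
(203, 235) [ 0.6488 -0.0633  0.2037]
(315, 275) [ 0.6533 -0.0597  0.1568]
(315, 285) [ 0.653  -0.0621  0.1627]
(315, 299) [ 0.653  -0.0619  0.1767]
(315, 315) [ 0.6529 -0.062   0.1898]
(315, 340) [ 0.6528 -0.0623  0.2062]
```

View pics/s3.png

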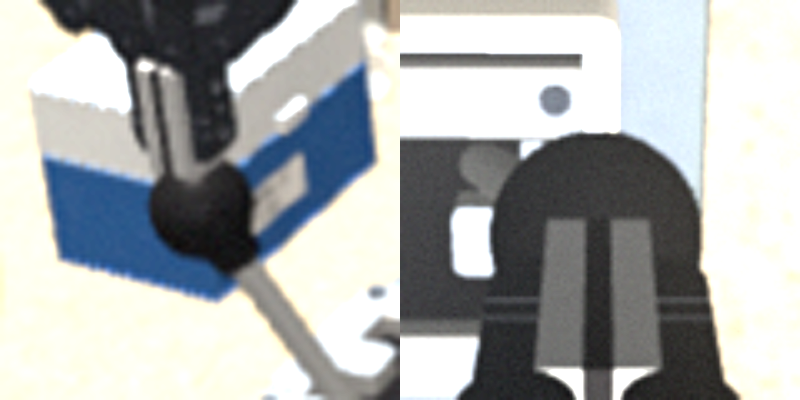

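The fingers read fully shut at the ball's position, and the ball (side view about (211,263)) has not moved. The views don't tell me whether they hold it, so I'll test with a small pull back.

Request:
step_arm --grip '[1, 1, 1, 1, 1]' --pt "0 -0.003 -0.001" --pt "0 -0.006 -0.002" --pt "0 -0.009 -0.003" --pt "0 -0.012 -0.003" --pt "0 -0.012 -0.003" --roll '[0, 0, 0, 0, 0]'

```text
t: 5.25
ee_pos: [0.6367, -0.0727, 0.1364]
tcp_rot: [-3.139, 0.001, 1.467]
ft_force: [-0.7, 0.9, 0.2]
opening: -0.0001
grip_force: 0.0
```

```bash
cat >> h.py <<'E'
def proj(c,X):
    m=cams.camera_model(c);K=np.array([[m['fx'],0,m['cx']],[0,m['fy'],m['cy']],[0,0,1]])
    return cv2.projectPoints(np.array([X],float),cv2.Rodrigues(np.array(m['R']))[0],np.array(m['t'],float),K,np.array(m['D'],float))[0].ravel()
E
python3 - <<'E'
from h import *
s=readout.get_state();print(s['ee_pos'],s['opening'],s['grip_force'],s['ft_force'])
im,d=cams.read_camera('side')
for r in spotter.tip_of('knob','side'):print(r)
w,_=cams.read_camera('wrist')
for r in spotter.tip_of('knob','wrist'):print(r)
o=np.hstack([cv2.resize(im[210:310,170:270],(400,400),interpolation=cv2.INTER_CUBIC),cv2.resize(w[230:350,255:375],(400,400))])[:,:,::-1];cv2.imwrite('pics/s4.png',np.clip(o*2.0,0,255).astype('uint8'))
E
```

```text
[ 0.63674493 -0.07272644  0.13635919] -9.078753501993472e-05 0.0 [-0.6578243   0.93488056  0.24196192]
{'at': [209.6, 263.5], 'score': 0.58}
{'at': [341.1, 294.9], 'score': 0.63}
```

View pics/s4.png

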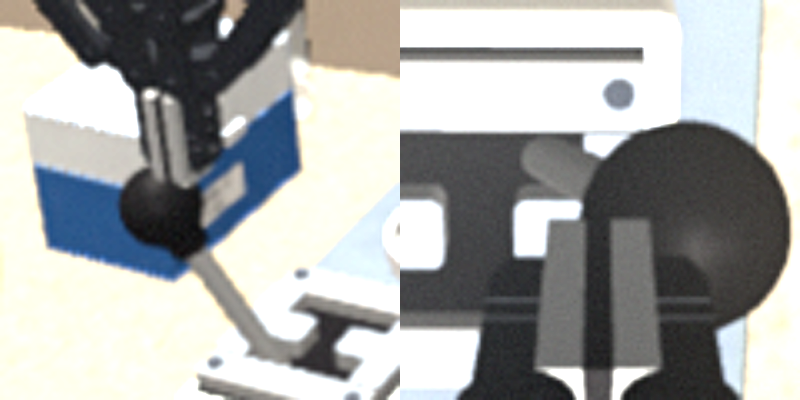

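The fingers moved and the ball stayed. Both depth images place the visible fingertips at z≈0.17, about 35 mm above the reported TCP, so the fingers shut above the ball. I'll raise the tool and measure the real tip height.

Request:
step_arm --grip '[1, 1, 1, 1, 1]' --pt "0 0 -0.02" --pt "0 0 -0.04" --pt "0 0 -0.06" --pt "0 0 -0.06" --pt "0 0 -0.06" --roll '[0, 0, 0, 0, 0]'

```text
t: 5.87
ee_pos: [0.6397, -0.0725, 0.1981]
tcp_rot: [3.139, -0.0, 1.467]
ft_force: [-0.2, 0.4, -0.2]
opening: 0.0004
grip_force: 0.0
```

```bash
cat >> h.py <<'E'
def cloud(c,d):
    m=cams.camera_model(c);K=np.array([[m['fx'],0,m['cx']],[0,m['fy'],m['cy']],[0,0,1]])
    vu=np.indices(d.shape).reshape(2,-1)[::-1].T.astype(float)
    p=cv2.undistortPoints(vu[:,None],K,np.array(m['D'],float))[:,0]
    X=(np.c_[p,np.ones(len(p))]*d.reshape(-1,1)-np.array(m['t']))@np.array(m['R'])
    return X[d.ravel()>0]
E
python3 - <<'E'
from h import *
np.set_printoptions(precision=4,suppress=True)
s=readout.get_state();p=np.array(s['ee_pos']);print(p,s['opening'],s['tcp_rot'],s['joint_positions'])
for c in ['side','wrist']:
    im,d=cams.read_camera(c);X=cloud(c,d)
    q=X[(np.hypot(X[:,0]-p[0],X[:,1]-p[1])<.03)&(X[:,2]>.175)&(X[:,2]<.3)]
    print(c,len(q),np.sort(q[:,2])[:40:5]); l=q[q[:,2]<q[:,2].min()+.01];print(l.min(0),l.max(0),l.mean(0))
    print(np.histogram(q[:,2],np.arange(.17,.3,.01))[0])
E
```

```text
[ 0.6397 -0.0725  0.1981] 0.00041491207442402746 [ 3.1388 -0.0001  1.4667] [ 0.277   0.5042 -0.3346  1.791   0.2081  0.878  -0.2562]
side 1111 [0.2307 0.2321 0.2328 0.2335 0.2345 0.2354 0.2357 0.2367]
[ 0.6263 -0.082   0.2307] [ 0.6523 -0.0582  0.2406] [ 0.6368 -0.0655  0.2365]
[  0   0   0   0   0   0  68 142 144 144 147 270]
wrist 14139 [0.2325 0.2337 0.234  0.2341 0.2343 0.2346 0.2347 0.2349]
[ 0.6255 -0.0669  0.2325] [ 0.6517 -0.0599  0.2424] [ 0.6389 -0.0626  0.239 ]
[   0    0    0    0    0    0  266  798  974 1186 2536 6065]
```

The real tips are 34 mm above the reported TCP in both cameras, while x and y agree. I'll add that offset from here on.

Request:
step_arm --grip '[-1, -1, -1, -1, -1]' --pt "0 0.011 0" --pt "0 0.011 0" --pt "0 0.011 0" --pt "0 0.011 0" --pt "0 0.011 0" --roll '[0, 0, 0, 0, 0]'

```text
t: 6.38
ee_pos: [0.6487, -0.0736, 0.1962]
tcp_rot: [-3.14, 0.0, 1.467]
ft_force: [-0.5, -0.4, 0.6]
opening: 0.0605
grip_force: 0.0
```

Request:
step_arm --grip '[-1, -1, -1, -1, -1]' --pt "0 0 0.025" --pt "0 0 0.05" --pt "0 0 0.075" --pt "0 0 0.097" --pt "0 0 0.097" --roll '[0, 0, 0, 0, 0]'

```text
t: 6.8
ee_pos: [0.6451, -0.0737, 0.0953]
tcp_rot: [-3.132, 0.001, 1.467]
ft_force: [-1.3, -0.3, -0.2]
opening: 0.0855
grip_force: 0.0
```

Request:
step_arm --grip '[0.2, 0.4, 1, 1, 1]' --pt "0 0 0" --pt "0 0 0" --pt "0 0 0" --pt "0 0 0" --pt "0 0 0" --roll '[0, 0, 0, 0, 0]' --force 20

```text
t: 7.22
ee_pos: [0.6509, -0.0737, 0.1016]
tcp_rot: [3.138, -0.0, 1.467]
ft_force: [0.7, 0.6, 2.6]
opening: 0.0307
grip_force: 19.7
```

Request:
step_arm --grip '[1, 1]' --pt "0 0 0" --pt "0 0 0" --roll '[0, 0]' --force 20

```text
t: 7.38
ee_pos: [0.6511, -0.0732, 0.1014]
tcp_rot: [3.138, -0.001, 1.467]
ft_force: [0.5, 1.2, 4.8]
opening: 0.0305
grip_force: 19.8
```

Request:
step_arm --grip '[1, 1, 1, 1, 1]' --pt "0 -0.01 -0.0025" --pt "0 -0.02 -0.0045" --pt "0 -0.03 -0.0055" --pt "0 -0.04 -0.006" --pt "0 -0.04 -0.006" --roll '[0, 0, 0, 0, 0]'

```text
t: 7.8
ee_pos: [0.6086, -0.0685, 0.1071]
tcp_rot: [3.141, -0.001, 1.467]
ft_force: [1.8, 1.6, 6.4]
opening: 0.0309
grip_force: 20.6
```

Request:
step_arm --grip '[1, 1, 1]' --pt "0 0 0" --pt "0 0 0" --pt "0 0 0" --roll '[0, 0, 0]'

```text
t: 8.05
ee_pos: [0.6091, -0.0683, 0.107]
tcp_rot: [-3.141, -0.001, 1.467]
ft_force: [1.1, 2.5, 8.7]
opening: 0.0304
grip_force: 20.8
```

```bash
python3 c.py w5 knob gate; python3 - <<'E'
from h import *
im,d=cams.read_camera('side');w=cv2.imread('pics/w5.png')
cv2.imwrite('pics/s5.png',np.hstack([cv2.resize(im[220:340,180:300,::-1],(400,400)),cv2.resize(w[200:400,200:400],(400,400))]))
E
```

```text
8.05 [ 0.6091 -0.0683  0.107 ] [-3.1412 -0.0009  1.467 ] [ 0.2518  0.5789 -0.3019  1.9258  0.2618  0.6751 -0.3132]
knob [315.8 338.4] 0.8 [ 0.6106 -0.0608  0.1722] (array([0.6177, 0.0136, 0.2842]), array([-0.0543, -0.5729, -0.8617]))
```

View pics/s5.png

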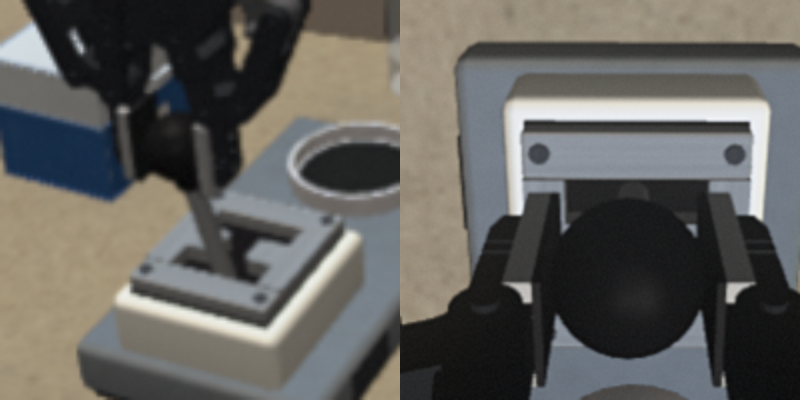

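The knob is held and its centre is level with the gate's centre line (wrist crop column 638 against screws at 539 and 735). I'll release and rise.

Request:
step_arm --grip '[0.2, -0.4, -1, -1, -1]' --pt "0 0 0" --pt "0 0 0" --pt "0 0 0" --pt "0 0 0" --pt "0 0 0" --roll '[0, 0, 0, 0, 0]'

```text
t: 8.67
ee_pos: [0.6084, -0.0699, 0.1052]
tcp_rot: [-3.139, 0.001, 1.466]
ft_force: [-0.4, -0.1, 0.5]
opening: 0.0804
grip_force: 0.0
```

Request:
step_arm --grip '[-1, -1, -1, -1, -1]' --pt "0 0 -0.02" --pt "0 0 -0.045" --pt "0 0 -0.07" --pt "0 0 -0.1" --pt "0 0 -0.1" --roll '[0, 0, 0, 0, 0]'

```text
t: 9.08
ee_pos: [0.6136, -0.0695, 0.2115]
tcp_rot: [3.132, -0.0, 1.466]
ft_force: [0.9, 0.6, -0.1]
opening: 0.0857
grip_force: 0.0
```

```bash
python3 - <<'E'
from h import *
s=readout.get_state();print(s['ee_pos'],s['tcp_rot'])
for c in ['side','wrist']:
    im,d=cams.read_camera(c)
    for n,z in [('knob',.1587),('gate',.077)]:
        for r in spotter.tip_of(n,c)[:1]: print(c,n,r,atz(c,r['at'],z))
E
```

```text
[ 0.61356754 -0.06949352  0.2115348 ] [ 3.13191006e+00 -3.35727604e-04  1.46645586e+00]
side knob {'at': [231.3, 264.3], 'score': 0.64} [ 0.61057771 -0.06606524  0.1587    ]
side gate {'at': [252.1, 296.4], 'score': 0.77} [ 0.6013351  -0.10380052  0.077     ]
wrist knob {'at': [314.6, 252.0], 'score': 0.98} [ 0.60876927 -0.06934129  0.1587    ]
wrist gate {'at': [317.7, 263.6], 'score': 0.81} [ 0.60728979 -0.11080029  0.077     ]
```

Request:
step_arm --grip '[-1, -1, -1, -1, -1]' --pt "-0.02 -0.026 0" --pt "-0.04 -0.052 0" --pt "-0.06 -0.078 0" --pt "-0.08 -0.105 0" --pt "-0.1 -0.131 0" --roll '[0, 0, 0, 0, 0]'

```text
t: 9.8
ee_pos: [0.4666, -0.1558, 0.2047]
tcp_rot: [-3.139, -0.0, 1.467]
ft_force: [0.7, -0.9, 0.1]
opening: 0.0857
grip_force: 0.0
```

Request:
step_arm --grip '[-1, -1, -1, -1, -1]' --pt "-0.015 -0.02 0" --pt "-0.029 -0.038 0.02" --pt "-0.029 -0.038 0.03" --pt "-0.029 -0.038 0.03" --pt "-0.029 -0.038 0.03" --roll '[0, 0, 0, 0, 0]'

```text
t: 10.22
ee_pos: [0.4283, -0.1797, 0.1751]
tcp_rot: [-3.14, -0.001, 1.467]
ft_force: [0.5, 0.1, 0.4]
opening: 0.0857
grip_force: 0.0
```

```bash
python3 - <<'E'
from h import *
np.set_printoptions(precision=4,suppress=True)
s=readout.get_state();p=np.array(s['ee_pos']);print(p,s['tcp_rot'],s['joint_positions'])
for c in ['side','wrist']:
    im,d=cams.read_camera(c);X=cloud(c,d)
    q=X[(np.hypot(X[:,0]-p[0],X[:,1]-p[1])<.065)&(X[:,2]>.15)&(X[:,2]<.3)]
    l=q[q[:,2]<q[:,2].min()+.012];print(c,'tips',np.sort(q[:,2])[:20:4],l.min(0),l.max(0))
    b=X[(np.hypot(X[:,0]-.4266,X[:,1]+.1803)<.04)&(X[:,2]>.117)&(X[:,2]<.13)];print('cap',len(b),b.min(0),b.max(0),b.mean(0))
    for r in spotter.tip_of('bottle_mid',c)[:1]: print(r,atz(c,r['at'],.063))
E
```

```text
[ 0.4283 -0.1797  0.1751] [-3.14   -0.0012  1.4673] [ 0.5715  0.3161 -0.3344  2.1878  0.1652  0.6626  0.0182]
side tips [0.2215 0.2227 0.2232 0.2235 0.2245] [ 0.3724 -0.1956  0.2215] [ 0.485  -0.1616  0.2334]
cap 148 [ 0.4144 -0.1939  0.1172] [ 0.4402 -0.1647  0.1221] [ 0.4273 -0.1774  0.1203]
{'at': [369.6, 294.6], 'score': 0.88} [ 0.4262 -0.177   0.063 ]
wrist tips [0.223  0.2237 0.2238 0.2241 0.2243] [ 0.3752 -0.195   0.223 ] [ 0.4861 -0.1626  0.235 ]
cap 1186 [ 0.4137 -0.1934  0.1171] [ 0.4408 -0.1662  0.1242] [ 0.4273 -0.1789  0.1221]
```

Request:
step_arm --grip '[-1, -1, -1, -1, -1]' --pt "0 -0.0015 0.03" --pt "0 -0.0015 0.06" --pt "0 -0.0015 0.09" --pt "0 -0.0015 0.11" --pt "0 -0.0015 0.12" --roll '[0, 0, 0, 0, 0]'

```text
t: 10.83
ee_pos: [0.4267, -0.1792, 0.054]
tcp_rot: [-3.139, -0.001, 1.468]
ft_force: [0.2, -0.4, 0.1]
opening: 0.0858
grip_force: 0.0
```

Request:
step_arm --grip '[-1, -1, -1, -1, -1]' --pt "0 0 0.008" --pt "0 0 0.016" --pt "0 0 0.024" --pt "0 0 0.03" --pt "0 0 0.03" --roll '[0, 0, 0, 0, 0]'

```text
t: 11.25
ee_pos: [0.4268, -0.18, 0.0253]
tcp_rot: [-3.141, -0.0, 1.467]
ft_force: [1.3, -0.4, -0.8]
opening: 0.0851
grip_force: 0.0
```

Request:
step_arm --grip '[-0.15, -0.15, -0.15, 0.2, 0.2]' --pt "0 0 0" --pt "0 0 0" --pt "0 0 0" --pt "0 0 0" --pt "0 0 0" --roll '[0, 0, 0, 0, 0]' --force 25

```text
t: 11.67
ee_pos: [0.4272, -0.1804, 0.0265]
tcp_rot: [3.14, 0.0, 1.467]
ft_force: [0.3, 0.9, 4.3]
opening: 0.0441
grip_force: 25.3
```

Request:
step_arm --grip '[0.6, 0.6, 0.6]' --pt "0 0 0" --pt "0 0 0" --pt "0 0 0" --roll '[0, 0, 0]' --force 25

```text
t: 11.92
ee_pos: [0.4273, -0.1804, 0.0265]
tcp_rot: [3.141, 0.0, 1.467]
ft_force: [-0.9, -0.2, 7.0]
opening: 0.0443
grip_force: 25.5
```

```bash
python3 c.py w6 bottle_mid stand_wide; python3 - <<'E'
from h import *
im,d=cams.read_camera('side');w=cv2.imread('pics/w6.png')
cv2.imwrite('pics/s6.png',np.hstack([cv2.resize(im[240:380,300:440,::-1],(400,400)),cv2.resize(w,(400,300))[:,:].repeat(1,0) if 0 else cv2.resize(w[80:480,120:520],(400,400))]))
E
```

```text
11.9167 [ 0.4273 -0.1804  0.0265] [3.1406 0.0004 1.4667] [ 0.4338  0.5782 -0.1756  2.2952  0.3412  0.29   -0.1458]
stand_wide [421.4 471.8] 0.95 [ 0.45   -0.1651  0.1524] (array([ 0.4356, -0.0982,  0.2036]), array([ 0.2069, -0.9636, -0.739 ]))
```

View pics/s6.png

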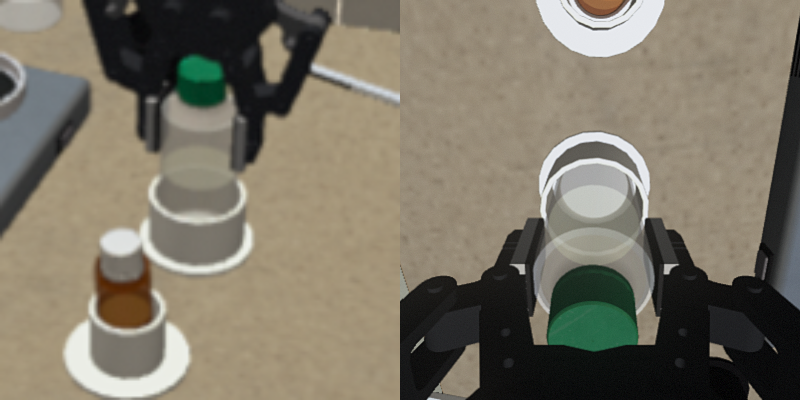

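The pads hold the bottle's body above the sleeve rim, the bottle is upright and the stand is in place. I'll lift slowly.

Request:
step_arm --grip '[0.6, 0.6, 0.6, 0.6, 0.6]' --pt "0 0 -0.006" --pt "0 0 -0.012" --pt "0 0 -0.018" --pt "0 0 -0.024" --pt "0 0 -0.03" --roll '[0, 0, 0, 0, 0]'

```text
t: 12.53
ee_pos: [0.4267, -0.1802, 0.0567]
tcp_rot: [3.141, 0.0, 1.467]
ft_force: [0.4, -0.2, -1.5]
opening: 0.044
grip_force: 26.0
```

Request:
step_arm --grip '[0.6, 0.6, 0.6, 0.6, 0.6]' --pt "0 0 -0.008" --pt "0 0 -0.016" --pt "0 0 -0.024" --pt "0 0 -0.032" --pt "0 0 -0.04" --roll '[0, 0, 0, 0, 0]'

```text
t: 12.95
ee_pos: [0.4268, -0.1802, 0.0969]
tcp_rot: [3.141, 0.0, 1.467]
ft_force: [0.4, 0.3, -1.0]
opening: 0.0444
grip_force: 26.0
```

Request:
step_arm --grip '[0.6, 0.6, 0.6, 0.6, 0.6]' --pt "0 0 -0.01" --pt "0 0 -0.02" --pt "0 0 -0.03" --pt "0 0 -0.04" --pt "0 0 -0.04" --roll '[0, 0, 0, 0, 0]'

```text
t: 13.37
ee_pos: [0.4282, -0.1806, 0.138]
tcp_rot: [3.138, 0.001, 1.467]
ft_force: [-0.2, -0.1, -2.0]
opening: 0.044
grip_force: 26.0
```

```bash
python3 - <<'E'
from h import *
np.set_printoptions(precision=4,suppress=True)
s=readout.get_state();print(s['ee_pos'],s['ft_force'],s['moment'])
for c in ['side','wrist']:
    im,d=cams.read_camera(c);cv2.imwrite(f'pics/{c}7.png',im[:,:,::-1])
    for n,z in [('bottle_mid',.063+.108),('plate',.04)]:
        for r in spotter.tip_of(n,c)[:1]: print(c,n,r,atz(c,r['at'],z))
im=cv2.imread('pics/side7.png');w=cv2.imread('pics/wrist7.png')
cv2.imwrite('pics/s7.png',np.hstack([cv2.resize(im[190:390,290:490],(400,400)),cv2.resize(w[80:480,120:520],(400,400))]))
E
```

```text
[ 0.4282 -0.1806  0.138 ] [-0.2223 -0.0634 -2.01  ] [-0.0006 -0.0208  0.0071]
side bottle_mid {'at': [373.2, 232.5], 'score': 0.57} [ 0.4266 -0.1909  0.171 ]
side plate {'at': [285.6, 273.4], 'score': 0.56} [ 0.594  -0.2339  0.04  ]
wrist plate {'at': [518.7, 285.3], 'score': 0.94} [ 0.594  -0.2456  0.04  ]
```

View pics/s7.png

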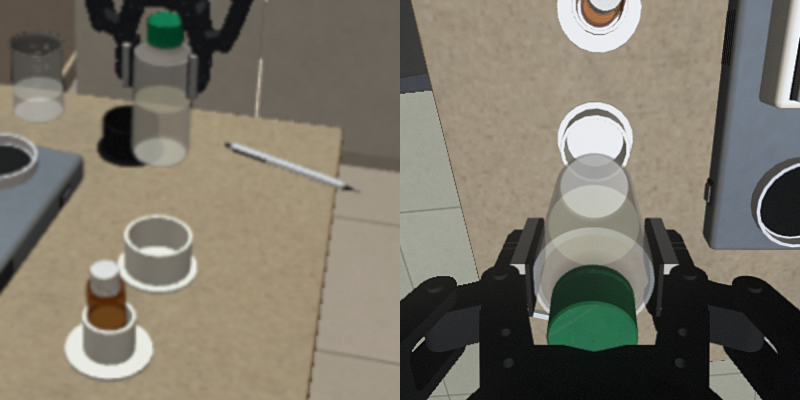

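Request:
step_arm --grip '[0.6, 0.6, 0.6, 0.6, 0.6]' --pt "-0.003 0.012 0" --pt "-0.009 0.035 0" --pt "-0.016 0.06 0" --pt "-0.022 0.085 0" --pt "-0.028 0.11 0" --roll '[0, 0, 0, 0, 0]'

```text
t: 14.08
ee_pos: [0.5338, -0.2197, 0.1352]
tcp_rot: [-3.14, -0.0, 1.467]
ft_force: [1.0, -0.2, -1.3]
opening: 0.044
grip_force: 26.0
```

Request:
step_arm --grip '[0.6, 0.6, 0.6, 0.6, 0.6]' --pt "-0.006 0.024 0" --pt "-0.012 0.046 0" --pt "-0.016 0.0615 0" --pt "-0.016 0.0615 0" --pt "-0.016 0.0615 0" --roll '[0, 0, 0, 0, 0]'

```text
t: 14.5
ee_pos: [0.5926, -0.2415, 0.1348]
tcp_rot: [-3.14, -0.001, 1.467]
ft_force: [-1.2, -0.1, -1.4]
opening: 0.0442
grip_force: 26.1
```

```bash
python3 c.py w8 plate; python3 - <<'E'
from h import *
im,d=cams.read_camera('top')
for r in spotter.tip_of('bottle_mid','top')[:1]: print(r)
E
```

```text
14.5 [ 0.5926 -0.2415  0.1348] [-3.1397 -0.0007  1.4667] [ 0.5206  0.5714 -0.2939  1.846   0.2291  0.7592 -0.0006]
plate [318.5 233.7] 0.71 [ 0.596  -0.2182  0.1214] (array([ 0.6001, -0.1591,  0.3122]), array([-0.0204, -0.2958, -0.9554]))
plate [100.8  32.3] 0.41 [ 0.4569 -0.083   0.0319] (array([ 0.6001, -0.1591,  0.3122]), array([-0.5805,  0.3088, -1.1365]))
```

Request:
step_arm --grip '[0.6, 0.6, 0.6, 0.6, 0.6]' --pt "0 0.001 0.015" --pt "0 0.001 0.03" --pt "0 0.001 0.045" --pt "0 0.001 0.057" --pt "0 0.001 0.063" --roll '[0, 0, 0, 0, 0]'

```text
t: 15.12
ee_pos: [0.592, -0.2413, 0.0714]
tcp_rot: [-3.138, -0.0, 1.467]
ft_force: [0.2, 0.1, -1.1]
opening: 0.0442
grip_force: 26.0
```

Request:
step_arm --grip '[0.6, 0.6, 0.6, 0.6, 0.6]' --pt "0 0 0.002" --pt "0 0 0.004" --pt "0 0 0.006" --pt "0 0 0.007" --pt "0 0 0.007" --roll '[0, 0, 0, 0, 0]'

```text
t: 15.53
ee_pos: [0.5941, -0.2419, 0.0663]
tcp_rot: [3.141, 0.0, 1.467]
ft_force: [0.2, -0.1, -0.8]
opening: 0.044
grip_force: 26.0
```

Request:
step_arm --grip '[0.6, 0.6, 0.6, 0.6, 0.6]' --pt "0 0 0.001" --pt "0 0 0.002" --pt "0 0 0.002" --pt "0 0 0.003" --pt "0 0 0.003" --roll '[0, 0, 0, 0, 0]'

```text
t: 15.95
ee_pos: [0.5937, -0.2418, 0.0628]
tcp_rot: [-3.141, -0.0, 1.467]
ft_force: [-1.4, -0.6, -1.4]
opening: 0.0444
grip_force: 26.0
```

Request:
step_arm --grip '[0.6, 0.6, 0.6]' --pt "0 0 0.001" --pt "0 0 0.001" --pt "0 0 0.001" --roll '[0, 0, 0]'

```text
t: 16.2
ee_pos: [0.5939, -0.2418, 0.0626]
tcp_rot: [3.142, 0.0, 1.467]
ft_force: [-1.4, 0.6, 4.5]
opening: 0.0444
grip_force: 26.4
```

The foot touches the plate (4.5 N), so I'll release and rise.

Request:
step_arm --grip '[-0.2, -0.4, -1, -1, -1]' --pt "0 0 0" --pt "0 0 0" --pt "0 0 0" --pt "0 0 0" --pt "0 0 0" --roll '[0, 0, 0, 0, 0]'

```text
t: 16.62
ee_pos: [0.5938, -0.2418, 0.0618]
tcp_rot: [-3.142, -0.0, 1.467]
ft_force: [0.2, -0.3, 0.4]
opening: 0.0855
grip_force: 0.0
```

Request:
step_arm --grip '[-1, -1, -1, -1, -1]' --pt "0 0 -0.015" --pt "0 0 -0.04" --pt "0 0 -0.07" --pt "0 0 -0.1" --pt "0 0 -0.14" --roll '[0, 0, 0, 0, 0]'

```text
t: 17.03
ee_pos: [0.592, -0.2413, 0.2012]
tcp_rot: [-3.137, -0.001, 1.467]
ft_force: [0.6, -0.7, 0.1]
opening: 0.0852
grip_force: 0.0
```

```bash
python3 - <<'E'
from h import *
np.set_printoptions(precision=4,suppress=True)
s=readout.get_state();print(s['ee_pos'],s['tcp_rot'])
for c in ['side','wrist','top']:
    im,d=cams.read_camera(c);X=cloud(c,d)
    b=X[(np.hypot(X[:,0]-.593,X[:,1]+.242)<.035)&(X[:,2]>.15)&(X[:,2]<.162)];print(c,'cap',len(b),b.min(0) if len(b) else 0,b.max(0) if len(b) else 0)
    for r in spotter.tip_of('knob',c)[:1]: print(c,r,atz(c,r['at'],.1587))
E
```

```text
[ 0.592  -0.2413  0.2012] [-3.1371 -0.0012  1.4671]
side cap 135 [ 0.5809 -0.2527  0.1502] [ 0.6074 -0.2271  0.1583]
wrist cap 1230 [ 0.5782 -0.2542  0.15  ] [ 0.6047 -0.2269  0.1572]
top cap 0 0 0
top {'at': [222.4, 183.3], 'score': 0.97} [ 0.6055 -0.0704  0.1587]
```

Request:
step_arm --grip '[-1, -1, -1, -1, -1]' --pt "0.04 0 0" --pt "0.08 0 0" --pt "0.12 -0.001 0" --pt "0.155 -0.002 0" --pt "0.1735 -0.002 0" --roll '[0, 0, 0, 0, 0]'

```text
t: 17.75
ee_pos: [0.6086, -0.0624, 0.2002]
tcp_rot: [-3.138, -0.003, 1.473]
ft_force: [0.3, 0.5, -0.1]
opening: 0.085
grip_force: 0.0
```

Request:
step_arm --grip '[-1, -1]' --pt "0 0 0" --pt "0 0 0" --roll '[0, 0]'

```text
t: 17.92
ee_pos: [0.6088, -0.0673, 0.2003]
tcp_rot: [-3.138, -0.0, 1.471]
ft_force: [-0.0, -0.1, 0.2]
opening: 0.0854
grip_force: 0.0
```

```bash
python3 - <<'E'
from h import *
np.set_printoptions(precision=4,suppress=True)
s=readout.get_state();print(s['ee_pos'],s['tcp_rot'])
im,d=cams.read_camera('wrist')
for n,z in [('knob',.1587),('gate',.077)]:
    for r in spotter.tip_of(n,'wrist')[:1]: print(n,r,atz('wrist',r['at'],z))
E
```

```text
[ 0.6088 -0.0673  0.2003] [-3.1383 -0.0002  1.4705]
knob {'at': [312.7, 257.0], 'score': 0.64} [ 0.6078 -0.0725  0.1587]
gate {'at': [317.7, 269.5], 'score': 0.87} [ 0.6075 -0.1171  0.077 ]
```

Request:
step_arm --grip '[-1, -1, -1, -1, -1]' --pt "-0.002 0 0.025" --pt "-0.002 0 0.05" --pt "-0.002 0 0.075" --pt "-0.002 0 0.095" --pt "-0.002 0 0.095" --roll '[0, 0, 0, 0, 0]'

```text
t: 18.48
ee_pos: [0.6056, -0.0735, 0.1025]
tcp_rot: [-3.133, 0.002, 1.464]
ft_force: [-0.2, -0.9, -0.7]
opening: 0.0853
grip_force: 0.0
```

Request:
step_arm --grip '[0.2, 0.3, 1, 1, 1]' --pt "0 0 0" --pt "0 0 0" --pt "0 0 0" --pt "0 0 0" --pt "0 0 0" --roll '[0, 0, 0, 0, 0]' --force 25

```text
t: 18.9
ee_pos: [0.6105, -0.071, 0.1084]
tcp_rot: [3.139, -0.0, 1.467]
ft_force: [-0.8, 0.8, 2.6]
opening: 0.0302
grip_force: 24.5
```

Request:
step_arm --grip '[1, 1]' --pt "0 0 0" --pt "0 0 0" --roll '[0, 0]'

```text
t: 19.07
ee_pos: [0.6106, -0.0707, 0.1083]
tcp_rot: [3.139, -0.0, 1.467]
ft_force: [-0.5, -0.1, 5.8]
opening: 0.0299
grip_force: 24.6
```

Request:
step_arm --grip '[1, 1, 1, 1, 1]' --pt "-0.008 0 -0.002" --pt "-0.016 0 -0.004" --pt "-0.024 0 -0.005" --pt "-0.032 0 -0.006" --pt "-0.04 0 -0.006" --roll '[0, 0, 0, 0, 0]'

```text
t: 19.48
ee_pos: [0.6062, -0.1113, 0.1138]
tcp_rot: [3.14, -0.0, 1.467]
ft_force: [-0.7, 1.4, 6.4]
opening: 0.0305
grip_force: 25.5
```

Request:
step_arm --grip '[1, 1, 1, 1, 1]' --pt "-0.008 0 0" --pt "-0.016 0 0.001" --pt "-0.024 0 0.002" --pt "-0.032 0 0.004" --pt "-0.04 0 0.006" --roll '[0, 0, 0, 0, 0]'

```text
t: 19.9
ee_pos: [0.6016, -0.1526, 0.1073]
tcp_rot: [3.141, 0.001, 1.466]
ft_force: [-0.2, 0.6, 4.5]
opening: 0.03
grip_force: 26.2
```

Request:
step_arm --grip '[1, 1, 1]' --pt "-0.003 0 0.001" --pt "-0.003 0 0.001" --pt "-0.003 0 0.001" --roll '[0, 0, 0]'

```text
t: 20.15
ee_pos: [0.6011, -0.1558, 0.1062]
tcp_rot: [3.141, 0.002, 1.465]
ft_force: [0.4, -1.6, 6.3]
opening: 0.0305
grip_force: 26.4
```

Request:
step_arm --grip '[1, 1, 1, 1, 1]' --pt "0.001 0.008 0.0" --pt "0.001 0.016 0.001" --pt "0.001 0.024 0.002" --pt "0.001 0.032 0.004" --pt "0.001 0.038 0.005" --roll '[0, 0, 0, 0, 0]'

```text
t: 20.57
ee_pos: [0.6361, -0.158, 0.0999]
tcp_rot: [-3.135, 0.002, 1.466]
ft_force: [-3.2, -2.6, 6.2]
opening: 0.0306
grip_force: 27.3
```

Request:
step_arm --grip '[1, 1, 1, 1]' --pt "0 0.002 0.001" --pt "0 0.004 0.001" --pt "0 0.005 0.001" --pt "0 0.005 0.001" --roll '[0, 0, 0, 0]'

```text
t: 20.9
ee_pos: [0.6413, -0.1573, 0.0989]
tcp_rot: [-3.136, 0.001, 1.467]
ft_force: [-3.9, -0.4, 2.4]
opening: 0.0304
grip_force: 27.2
```

Request:
step_arm --grip '[1, 1, 1, 1]' --pt "0 0.002 0.0005" --pt "0 0.003 0.0005" --pt "0 0.004 0.0005" --pt "0 0.004 0.0005" --roll '[0, 0, 0, 0]'

```text
t: 21.23
ee_pos: [0.6453, -0.1573, 0.0983]
tcp_rot: [-3.136, 0.0, 1.467]
ft_force: [-5.7, -0.4, 0.8]
opening: 0.0304
grip_force: 26.9
```

Request:
step_arm --grip '[1, 1, 1, 1]' --pt "0 0.002 0" --pt "0 0.003 0" --pt "0 0.003 0" --pt "0 0.003 0" --roll '[0, 0, 0, 0]'

```text
t: 21.57
ee_pos: [0.6471, -0.1573, 0.098]
tcp_rot: [-3.134, 0.0, 1.467]
ft_force: [-7.2, -0.9, 0.5]
opening: 0.0303
grip_force: 26.9
```

```bash
python3 c.py w9 knob gate; python3 - <<'E'
from h import *
im,d=cams.read_camera('side');w=cv2.imread('pics/w9.png')
for r in spotter.tip_of('knob','side')[:1]: print(r,atz('side',r['at'],.153))
cv2.imwrite('pics/s9.png',np.hstack([cv2.resize(im[200:340,200:340,::-1],(400,400)),cv2.resize(w[150:450,170:470],(400,400))]))
E
```

```text
21.5667 [ 0.6471 -0.1573  0.098 ] [-3.134   0.0003  1.4674] [ 0.3702  0.6489 -0.2971  1.8024  0.267   0.7374 -0.1737]
knob [309.  331.2] 0.87 [ 0.6472 -0.1443  0.1669] (array([ 0.6569, -0.0753,  0.2751]), array([-0.0773, -0.5522, -0.8674]))
gate [236.3 200.7] 0.95 [ 0.6052 -0.1142  0.0684] (array([ 0.6569, -0.0753,  0.2751]), array([-0.2457, -0.1847, -0.9833]))
{'at': [309.9, 227.4], 'score': 0.71} [ 0.5375662  -0.21417713  0.153     ]
```

View pics/s9.png

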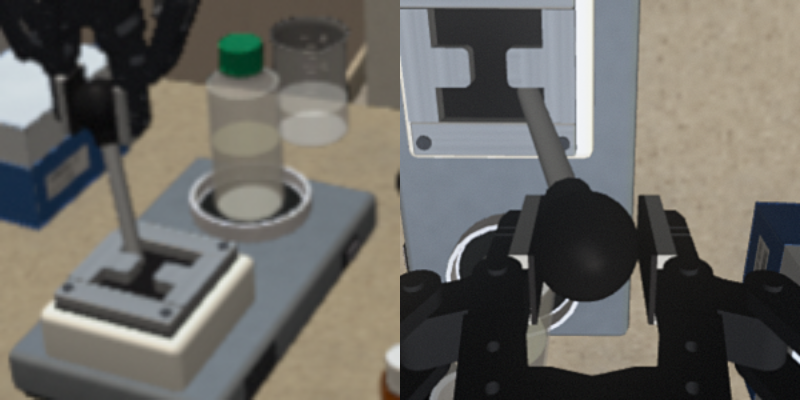

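The bottle stands upright on the plate, and the stem is against the far end of the right slot (wrist crop (530,100)). I'll let go and rise.

Request:
step_arm --grip '[0.2, -0.4, -1, -1, -1]' --pt "0 0 0" --pt "0 0 0" --pt "0 0 0" --pt "0 0 0" --pt "0 0 0" --roll '[0, 0, 0, 0, 0]'

```text
t: 22.23
ee_pos: [0.6531, -0.1571, 0.1002]
tcp_rot: [3.137, -0.001, 1.467]
ft_force: [0.3, -0.8, 0.1]
opening: 0.0803
grip_force: 0.0
```

Request:
step_arm --grip '[-1, -1, -1, -1, -1]' --pt "0 0 -0.02" --pt "0 0 -0.045" --pt "0 0 -0.075" --pt "0 0 -0.11" --pt "0 0 -0.11" --roll '[0, 0, 0, 0, 0]'

```text
t: 22.65
ee_pos: [0.6573, -0.1578, 0.2177]
tcp_rot: [3.125, 0.0, 1.467]
ft_force: [0.7, -0.3, 1.0]
opening: 0.0855
grip_force: 0.0
```

```bash
python3 - <<'E'
from h import *
np.set_printoptions(precision=4,suppress=True)
s=readout.get_state();print(s['t'],s['ee_pos'],s['ft_force'])
for c in ['side','wrist','top']:
    im,d=cams.read_camera(c);X=cloud(c,d)
    b=X[(np.hypot(X[:,0]-.647,X[:,1]+.155)<.03)&(X[:,2]>.135)&(X[:,2]<.175)]
    if len(b)>30:
        f=lambda q:np.linalg.norm(b-q,axis=1)-.016
        from scipy.optimize import least_squares
        print(c,'ball fit',least_squares(f,[.645,-.155,.15],loss='soft_l1',f_scale=.001).x,len(b))
    for n,z in [('knob',.1525),('stand_wide',0),('stand_narrow',0),('beaker_mid',.041)]:
        for r in spotter.tip_of(n,c)[:2]: print(c,n,round(r['score'],2),atz(c,r['at'],z))
E
```

```text
22.65 [ 0.6573 -0.1578  0.2177] [ 0.6525 -0.3136  1.0459]
side ball fit [ 0.6438 -0.1534  0.1523] 344
side knob 0.98 [ 0.6404 -0.1475  0.1525]
side stand_wide 0.92 [ 0.4285 -0.1848  0.    ]
side stand_wide 0.7 [ 0.4988 -0.3667  0.    ]
side stand_narrow 0.61 [ 0.4383 -0.0679  0.    ]
side beaker_mid 0.85 [ 0.6021 -0.4088  0.041 ]
wrist ball fit [ 0.6441 -0.1529  0.1536] 1740
wrist knob 0.65 [ 0.6482 -0.1513  0.1525]
wrist stand_wide 0.66 [ 0.6363 -0.204   0.    ]
wrist stand_wide 0.63 [ 0.4967 -0.3613  0.    ]
wrist stand_narrow 0.83 [ 0.44   -0.0747  0.    ]
wrist beaker_mid 0.83 [ 0.6065 -0.4053  0.041 ]
top stand_wide 0.92 [ 0.4894 -0.3621  0.    ]
top beaker_mid 0.72 [ 0.6089 -0.4149  0.041 ]
```

```bash
python3 -c "
from rig import workorder;print(workorder.job_done())"
```

```text
the job is handed in; nothing more can be done
None
```

The job is handed in after about 23 s of robot time; no verdict came back. My last measurements show the lever at the end of the far right slot and released. The larger bottle stands upright on the plate, its stand is still in place, and the small bottle, its stand and the beaker show no sign of having moved.

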